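# Fit up a gate-frame corner for tacking

### The arm

A 7-joint arm with a two-finger parallel gripper is mounted at the origin on the work surface. World frame = base frame: x ahead of the robot, y to its left, z up, the work surface at z = 0. Lengths are in m, angles in rad, forces in N, time in s.
With the tool pointing down it reaches from about 0.4 to 0.85 m from the base axis. Payload 10.4 kg.
Tool frame: the origin (TCP) lies midway between the tips of the shut fingers; the grasp point (between the pads) lies 19 mm behind it (r.grasp_offset is the distance from the TCP to the grasp point, in m); x points along the fingers, y is the direction in which the jaws open and shut, and the axes are right-handed (so a half turn about x gives the same grasp; the last joint's range is limited). The gripper opens to 87 mm and grips with 3 to 60 N. Pads are 19 mm wide; open, the fingers measure 117 mm over their backs; the gripper's body (75 mm by 190 mm) begins 51 mm behind the grasp point.
Start: joints at [-1.147, 0.332, -0.065, 1.46, 0.022, 1.35, -0.088], TCP at [0.27, 0.564, 0.193] pointing down, gripper open.
Joint ranges: [-2.6, 2.6], [-0.5, 2.12], [-1.47, 1.34], [0.16, 2.42], [-1.27, 4.41], [0.06, 2.06], [-2.6, 2.6]. Speed limits (rad/s): [2.22, 2.22, 2.79, 2.79, 3.14, 3.14, 3.14].

### API

Orientations are given as a unit quaternion [x, y, z, w].
In Python, from bench import r, vision, close_job gives the robot as it stands. The module is installed in compiled form; this text tells all that it offers.
- The arm moves only by the shell command python3 -m pendant 'ROWS' [OPENING] [FORCE]. ROWS is text: rows parted by semicolons, each of 6 numbers parted by spaces: the shift along the tool's x, y, z in units of 0.25 m (1.0 is 0.25 m), then the turn, a rotation vector about the tool's x, y, z in units of 1.5 rad (1.0 is 1.5 rad). A call has 1 to 8 rows; each row is the pose to reach, as a shift and turn from the pose commanded when the call began, along the tool's axes at that moment; what a row does not reach only later rows make up. A row lasts 1/10 s, in which the tool goes at most 50 mm and 8.59 degrees, less where a joint would pass 70% of its speed; a pose out of reach is approached as far as the arm can. A call with a number of a shift or a turn outside -1 to 1 is refused whole. A call with a gripper value outside its range is refused whole. OPENING is the gripper command: -1 is shut, 1 is fully open, values between are in proportion, set as the call begins (- or left out, the last holds). The fingers move at their own pace and stop on an object; FORCE is the grip in N (left out, the last holds). Time passes only in rows, so rows that repeat a pose let the fingers close. It gives the time, the measured TCP pose, the force and the opening at its end, in the units of the state.
- r.read_state(): the state, without advancing time (a new reading comes with each control period).
- vision.camera(name): name is "scene" or "top" or "wrist"; returns (picture, depth): 480x640x3 uint8, blue, green, red; 480x640 float32, m along the optical axis (not along the pixel's ray), 0 where there is no reading.
- vision.get_calibration(name): a dict with "camera_matrix" (3x3 intrinsics, pixels), "rvec" (rotation vector, rad) and "tvec" (3), from world to camera coordinates, as OpenCV has them. Camera axes: x right, y down, z forward; pixel columns grow to the right and rows downward; lengths in m; the calibration is good to about 2 mm. A picture is of the moment at which its call begins: read the wrist's pose just before it. get_calibration takes no time and is no camera call; for the wrist camera it gives the pose at the moment of the call.
- close_job(): hands the job in, once; it reports no verdict.
The state is a dict: "time": time; "joint_positions": joint angles; "joint_vel": joint speeds; "joint_torque": joint torques, N m; "ee_pos": TCP position; "eef_rot": TCP orientation; "ft_force": force on the tool from outside, world axes, zero at the start; "torque": the same for the moment, N m; "width": finger opening in m.
Only numpy, scipy, OpenCV 4.12 (cv2) and the standard library are available. Lean on these libraries where they do the work, as an engineer would, in place of code of your own. Each camera call takes 0.05 s, during which the arm holds its last target. There are 200 camera calls.

### The job

Fit up the gate-frame corner for tack welding: with the fingertips, push the loose flat bar (the rail) along the bench so that its far long side lies flush along the angle-iron fence and its end butts square against the side of the flat bar under the toggle clamp (the stile), leaving no visible gap at either. Slide it flat on the bench without lifting it, leave the flap disc, hammer and short offcut where they lie, and finish with the hand clear of the bar.

Things in the scene. Friction and masses are not known exactly. Their poses are not given: they have to be found in the camera images.
- rail: the rail: loose flat steel bar 200 mm long, 50 wide, 10 thick, 0.5 to 0.95 kg, lying flat and askew on the bench between the robot and the fence. Origin: centre of its underside (on the bench). Its y axis runs along its 200 mm length, its x axis across its width, pointing roughly to the fence
- fence: the fence: fixed steel angle iron 560 mm long, 30 high, bolted to the bench beyond the rail. Origin: at bench height, mid-length, on its upright face that looks to the robot. Its y axis runs along that face (to the robot's left); its x axis is square to it and points away from the robot, so the bench before the face is at negative x. Behind the face lies a 30 mm wide foot with 12 mm high bolts
- stile: the stile: fixed flat steel bar 180 x 50 x 10 mm lying square to the fence, far end touching it, near its left or right end (varies), under a red-handled toggle clamp. Origin: centre of the bar's underside; x along it to the fence, y across it. The rail butts on its side 25 mm from the origin, towards the fence's middle. Clamp: 75 mm high, 40 wide, from 50 to 245 mm robotwards of the origin
- flap_disc: bystander: loose reddish-brown flap disc for a grinder, 115 mm across, 17 mm high, lying flat near the other end of the fence, opposite the stile. Origin: centre of its underside
- hammer: bystander: loose hand hammer about 260 mm long lying on the bench far to one side of the work. Origin: the middle of the hammer, at its underside
- offcut: bystander: loose short offcut of the same flat bar, 70 x 50 x 10 mm, lying far to one side of the work. Origin: centre of its underside
Mind the look-alikes: they are no part of the job. Of the things that look like the rail, the smallest one is meant.

How it is judged:
By the outcome, as a careful person would: the job done as asked, in the order asked, and still so for the second after the job is handed in, with the robot touching nothing.
It also fails if it takes over 48 s, if anything falls off the work surface, if the arm or the gripper's body presses on something with over 40 N, if the wrist force passes 120 N, or if a joint passes its speed limit or range.

## Working session

There is one attempt and no reset: what is moved stays moved. The work goes in short steps, Python scripts to look and compute and a shell command to move; the robot and the scene stay as the last step left them, time stands still between calls to the robot, and variables do not carry over. Pictures are saved under pics/ and viewed, about 8 in all and at most 12, crops included, and the job is handed in when it is done.

```bash
mkdir -p pics; cat > h.py <<'E'
import numpy as np,cv2
from bench import r,vision
from scipy.spatial.transform import Rotation as R
def shot(n,f):
    p,d=vision.camera(n); cv2.imwrite(f'pics/{f}.png',p); np.save(f'pics/{f}.npy',d); return p,d
def ray(n,uv,z=0.01,cal=None):
    c=cal or vision.get_calibration(n); K=np.array(c['camera_matrix']);Rm=cv2.Rodrigues(np.array(c['rvec'],float))[0];t=np.array(c['tvec'],float).ravel()
    uv=np.atleast_2d(uv).astype(float); d=np.c_[uv,np.ones(len(uv))]@np.linalg.inv(K).T@Rm; o=-Rm.T@t
    return o+d*((z-o[2])/d[:,2])[:,None]
E
python3 - <<'E'
from h import *
s=r.read_state();print(s)
shot('top','top0');shot('scene','scene0')
c=vision.get_calibration('top');print(c)
print(ray('top',[[0,0],[639,0],[639,479],[0,479]],0))
E
```

```text
{'time': 0.0, 'joint_positions': array([-1.14661864,  0.3328525 , -0.06471384,  1.46092036,  0.02163605,
        1.34989927, -0.08846087]), 'joint_vel': array([ 1.38595119e-03, -1.41571317e-03,  3.47196724e-04,  1.27805473e-03,
       -1.05203091e-03, -9.23983206e-05, -1.14155760e-03]), 'joint_torque': array([ 2.02211654e-04, -6.23255253e+01,  2.45370035e-02, -3.89890409e+01,
       -6.14008773e-02,  3.98524571e-02,  2.25814460e-04]), 'ee_pos': array([0.26986903, 0.56327022, 0.19207612]), 'eef_rot': array([ 0.15613841,  0.68961842, -0.15710443,  0.6894675 ]), 'ft_force': array([-0.86128529, -0.21433228, -0.122306  ]), 'torque': array([-0.0163457 , -0.01019971, -0.00013772]), 'width': 0.08693853894324736}
{'camera_matrix': array([[519.92100945,   0.        , 319.39431816],
       [  0.        , 519.92100945, 244.48261028],
       [  0.        ,   0.        ,   1.        ]]), 'rvec': array([ 2.15193738, -2.1845017 ,  0.07717363]), 'tvec': array([0.02226235, 0.4648118 , 1.58493833])}
[[ 1.29353856  1.05827761  0.        ]
 [ 1.24250391 -1.02700104  0.        ]
 [-0.24898875 -0.92600539  0.        ]
 [-0.23337205  0.99680306  0.        ]]
```

View pics/top0.png

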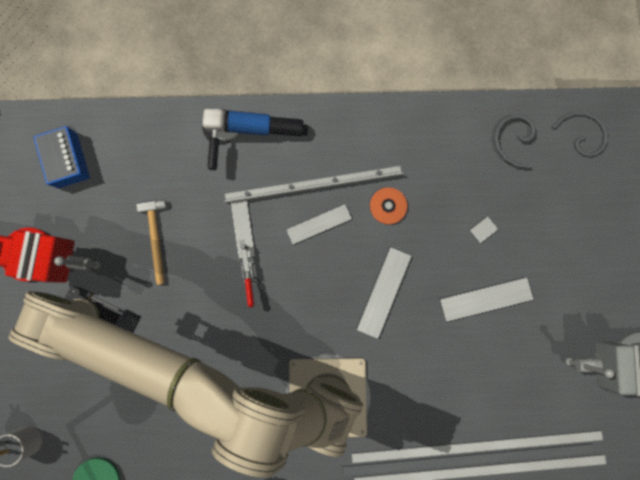

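View pics/scene0.png

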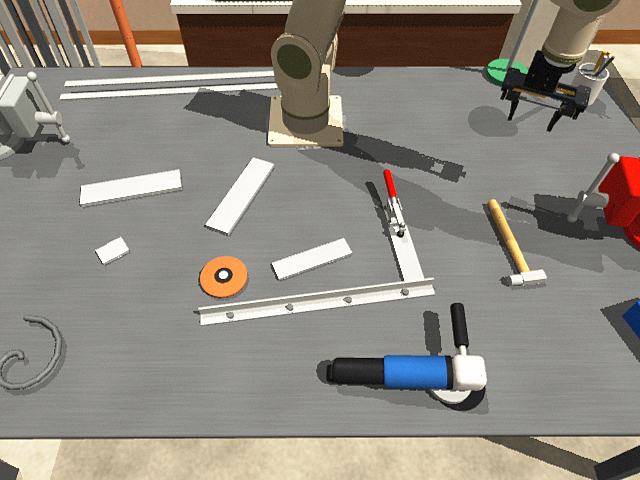

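The top view (left = robot's left) shows the stile and clamp at (245,240) and the fence from (228,197) to (402,171). White bars that could be the rail are at (320,224), (385,293), (487,300), with the offcut at (484,230). The bar at (320,224) is the smallest of the bars and lies between robot and fence. I'll measure all of them and confirm in an enlarged crop.

```bash
cat > m.py <<'E'
from h import *
def measure(f='top0',box=(210,160,420,320),verbose=1,cal='top'):
    p=cv2.imread(f'pics/{f}.png'); hsv=cv2.cvtColor(p,cv2.COLOR_BGR2HSV)
    m=cv2.inRange(hsv,(0,0,150),(179,60,255)); out=[]
    for c in cv2.findContours(m,0,2)[0]:
        a=cv2.contourArea(c)
        if a<150: continue
        w=ray(cal,c[:,0,:],0.01)[:,:2].astype(np.float32)
        rc=cv2.minAreaRect(w); print(np.round(c[:,0].mean(0)),a,np.round(rc[0],4),np.round(rc[1],4),round(rc[2],2)); print(np.round(cv2.boxPoints(rc),4).tolist())
E
python3 - <<'E'
from m import *
measure()
p=cv2.imread('pics/top0.png')[160:320,210:420];cv2.imwrite('pics/crop0.png',cv2.resize(p,None,fx=3.6,fy=3.6,interpolation=2))
E
```

```text
[496. 469.] 1538.0 [-0.2183 -0.4517] [0.0245 0.7426] 4.55
[[-0.2599000036716461, -0.08259999752044678], [-0.20100000500679016, -0.8227999806404114], [-0.17659999430179596, -0.8208000063896179], [-0.23549999296665192, -0.08060000091791153]]
[401. 454.] 603.5 [-0.1669 -0.2119] [0.0239 0.2779] 4.53
[[-0.18979999423027039, -0.07440000027418137], [-0.1678999960422516, -0.3513999879360199], [-0.14399999380111694, -0.34950000047683716], [-0.16599999368190765, -0.07249999791383743]]
[234. 462.] 374.5 [-0.1865  0.2812] [0.1435 0.0416] 65.12
[[-0.23559999465942383, 0.2248000055551529], [-0.19779999554157257, 0.20730000734329224], [-0.13740000128746033, 0.3375000059604645], [-0.17520000040531158, 0.35499998927116394]]
[524. 442.] 1068.0 [-0.1367 -0.5897] [0.0238 0.4563] 4.53
[[-0.16670000553131104, -0.36320000886917114], [-0.1306000053882599, -0.8180999755859375], [-0.10679999738931656, -0.8162000179290771], [-0.1429000049829483, -0.361299991607666]]
[222. 418.] 3958.0 [-0.0494  0.3203] [0.325 0.161] 63.47
[[-0.1940000057220459, 0.21089999377727509], [-0.04989999905228615, 0.13899999856948853],
[... 3309 characters left out ...]
.7046999931335449]]
[540.   8.] 189.5 [ 1.2245 -0.7086] [0.066  0.0601] 64.09
[[1.1829999685287476, -0.7250999808311462], [1.2371000051498413, -0.7513999938964844], [1.2659000158309937, -0.6919999718666077], [1.211899995803833, -0.6657000184059143]]
[224.   7.] 199.5 [1.2456 0.3118] [0.0848 0.0476] 88.6
[[1.2208000421524048, 0.27000001072883606], [1.268399953842163, 0.2687999904155731], [1.2704999446868896, 0.35359999537467957], [1.2229000329971313, 0.3547999858856201]]
[264.  45.] 30642.5 [1.1179 0.174 ] [0.33   1.7376] 0.07
[[0.9519000053405762, 1.0426000356674194], [0.9539999961853027, -0.6949999928474426], [1.284000039100647, -0.694599986076355], [1.2819000482559204, 1.0429999828338623]]
```

View pics/crop0.png

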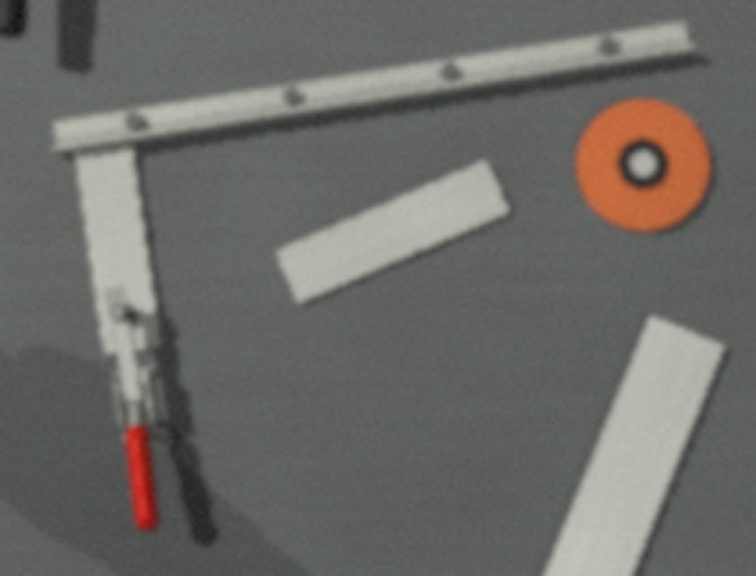

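The crop confirms that the bar at (320,224) is the rail: it measures 199 x 48 mm, while the other two are about 273 x 67. The fence runs at about 8.4° and the stile is on the left. My plan is to push the near side with open fingers while turning it square to the fence, then push the right-hand end towards the stile with shut fingers.

```bash
cat >> h.py <<'E'
FX=np.array([.9893,.1457]);FY=np.array([-.1457,.9893])   # fence axes
def go(xy,z,yaw):
    """rows units to tool down, tool y (jaw axis) turned yaw deg from world +y (mod 180)"""
    s=r.read_state(); T=R.from_quat(s['eef_rot']); best=None
    for k in (0,180):
        a=np.radians(yaw+k); y=np.array([-np.sin(a),np.cos(a),0]);x=np.array([0,0,-1.]);G=R.from_matrix(np.c_[x,y,np.cross(x,y)])
        v=(T.inv()*G).as_rotvec()
        if best is None or np.linalg.norm(v)<np.linalg.norm(best): best=v
    d=T.inv().apply(np.r_[xy,z]-s['ee_pos'])
    print('t',round(s['time'],2),'pos',s['ee_pos'].round(4),'shift',(d/.25).round(4),'turn',(best/1.5).round(4),'ydir',T.as_matrix()[:,1].round(3),'F',s['ft_force'].round(1))
E
python3 - <<'E'
from h import *
o=ray('top',[[319,244]],1.58);print(o)
for p in ([.6197,.2316],[.6399,.0936],[.6575,-.0303],[.6779,-.1651]):
    c=vision.get_calibration('top');C=-cv2.Rodrigues(c['rvec'])[0].T@np.ravel(c['tvec'])
    q=C[:2]+(np.array(p)-C[:2])*(C[2]-.03)/(C[2]-.01); print(q, q@FX,q@FY)
for p in ([.394,.2138],[.605,.2438],[.5307,.0176]): print(np.array(p)@FX,np.array(p)@FY)
print('disc',ray('top',[[389,206]],.017)@np.r_[FY,0])
a=np.radians(22.6);xr=np.array([np.cos(a),np.sin(a)])
go(np.array([.5307,.0176])-.06*xr,.19,22.6)
E
```

```text
[[ 0.32726934 -0.01009843  1.58      ]]
[0.61602265 0.22858869] 0.6427365844910555 0.13638829226924898
[0.63597169 0.09230322] 0.6426153694257248 -0.0013455007692850952
[ 0.65335302 -0.03005743] 0.6419827776862952 -0.12492935576557289
[ 0.67349957 -0.16318267] 0.6425174117727172 -0.2595654985008835
0.42093486 0.15410654
0.63404816 0.15304283999999999
0.5275858299999999 -0.059911309999999995
disc [-0.28535716]
t 0.1 pos [0.2699 0.5633 0.1921] shift [ 0.0108 -1.6967  1.7239] turn [-5.608e-01 -3.000e-04  8.000e-04] ydir [ 0.432  0.902 -0.001] F [ 0.7 -0.1 -0.4]
```

```bash
python3 -m pendant '0 -0.85 0.86 -0.56 0 0;0 -0.85 0.86 -0.56 0 0;0 -0.85 0.86 -0.56 0 0;0 -0.85 0.86 -0.56 0 0;0 -0.85 0.86 -0.56 0 0;0 -0.85 0.86 -0.56 0 0;0 -0.85 0.86 -0.56 0 0;0 -0.85 0.86 -0.56 0 0' 1
python3 - <<'E'
from h import *
a=np.radians(22.6);xr=np.array([np.cos(a),np.sin(a)])
go(np.array([.5307,.0176])-.065*xr,.15,22.6)
E
```

```text
time: 0.9
ee_pos: [0.3728, 0.2776, 0.1929]
eef_rot: [-0.136, 0.694, 0.137, 0.694]
ft_force: [0.1, 0.6, 0.3]
width: 0.0868
t 0.9 pos [0.3728 0.2776 0.1929] shift [ 0.1715 -1.2033 -0.0695] turn [-0.0039  0.0002 -0.0001] ydir [-0.379  0.925  0.   ] F [0.1 0.6 0.3]
```

```bash
python3 -m pendant '0 -1 -0.06 0 0 0;0 -1 -0.06 0 0 0;0 -1 -0.06 0 0 0;0 -1 -0.06 0 0 0;0 -1 -0.06 0 0 0;0 -1 -0.06 0 0 0;0 -1 -0.06 0 0 0'
python3 - <<'E'
from h import *
a=np.radians(22.6);xr=np.array([np.cos(a),np.sin(a)])
go(np.array([.5307,.0176])-.062*xr,.09,22.6)
shot('wrist','w0')
E
```

```text
time: 1.6
ee_pos: [0.4543, 0.0434, 0.1927]
eef_rot: [-0.138, 0.694, 0.138, 0.693]
ft_force: [0.0, 1.0, 0.2]
width: 0.0869
t 1.6 pos [0.4543 0.0434 0.1927] shift [ 0.4106 -0.2129 -0.0051] turn [-0.0016 -0.0002 -0.0001] ydir [-0.382  0.924  0.   ] F [0.  1.  0.2]
```

View pics/w0.png

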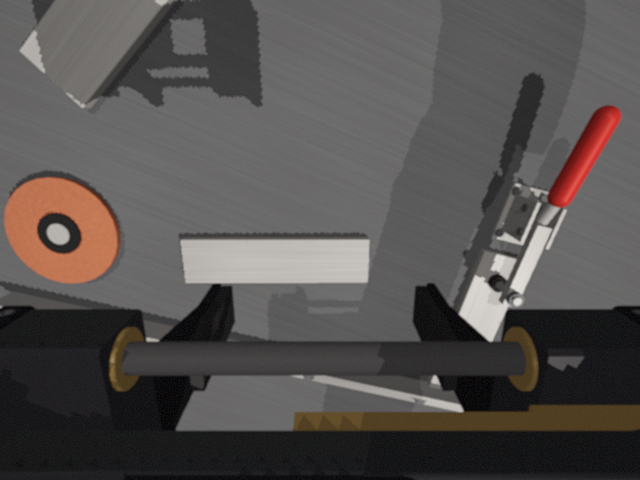

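The wrist view, with the robot side at the top, shows the rail at (275,260) and lying parallel to the jaws. The disc is at (60,230) and the clamp at (510,250). I'll check the rail's position by casting rays from this view, then descend behind its near side.

```bash
python3 - <<'E'
from h import *
p=cv2.imread('pics/w0.png');m=cv2.inRange(cv2.cvtColor(p,cv2.COLOR_BGR2HSV),(0,0,150),(179,60,255))
for c in cv2.findContours(m,0,2)[0]:
    if cv2.contourArea(c)>5000: 
        rc=cv2.minAreaRect(ray('wrist',c[:,0],.01)[:,:2].astype(np.float32));print(rc)
E
python3 -m pendant '0.2 -0.21 0 0 0 0;0.4 -0.21 0 0 0 0;0.4 -0.21 0 0 0 0'
```

```text
((0.5295804142951965, 0.020258620381355286), (0.04833958297967911, 0.19974353909492493), 22.690752029418945)
time: 1.95
ee_pos: [0.4722, -0.0052, 0.0889]
eef_rot: [-0.139, 0.695, 0.139, 0.692]
ft_force: [-0.7, 0.1, -0.1]
width: 0.0869
```

```bash
python3 -m pendant '0.15 0 0 0 0 0;0.28 0 0 0 0 0;0.334 0 0 0 0 0;0.334 0 0 0 0 0'
python3 - <<'E'
from h import *
s=r.read_state();p=s['ee_pos'][:2];a=np.radians(22.6);xr=np.array([np.cos(a),np.sin(a)]);yr=np.array([-np.sin(a),np.cos(a)])
d=np.array([.530,.0189])-p;print('gap',d@xr-.025-.0095,'lat',d@yr)
# final TCP for flush: xf .6425-.05-.0095, with the rail's slide
go(.5825*FX+(-.06)*FY,.006,8.37)
E
```

```text
time: 2.35
ee_pos: [0.4724, -0.0038, 0.0072]
eef_rot: [-0.139, 0.695, 0.139, 0.692]
ft_force: [0.0, 0.2, -0.3]
width: 0.0871
gap 0.02739667873182154 lat -0.0011962658032795429
t 2.35 pos [ 0.4724 -0.0038  0.0072] shift [ 0.0028 -0.0658  0.4608] turn [ 0.1668 -0.0029 -0.0005] ydir [-0.386  0.922  0.001] F [ 0.   0.2 -0.3]
```

```bash
python3 -m pendant '0.012 0 0.06 0 0 0;0.012 0 0.09 0 0 0;0.012 -0.003 0.115 0 0 0;0.012 -0.006 0.14 0.02 0 0;0.012 -0.01 0.165 0.04 0 0;0.012 -0.015 0.19 0.06 0 0;0.012 -0.02 0.215 0.08 0 0;0.012 -0.025 0.24 0.1 0 0'
python3 - <<'E'
from h import *
go(.5825*FX+(-.06)*FY,.004,8.37)
E
```

```text
time: 3.15
ee_pos: [0.5325, 0.0112, 0.0064]
eef_rot: [-0.085, 0.702, 0.085, 0.702]
ft_force: [0.3, -0.5, 0.3]
width: 0.0871
t 3.15 pos [0.5325 0.0112 0.0064] shift [0.0095 0.0055 0.2176] turn [ 0.0629  0.     -0.    ] ydir [-0.238  0.971  0.   ] F [ 0.3 -0.5  0.3]
```

```bash
cat >> m.py <<'E'
def wrist(f):
    p,d=shot('wrist',f);m=cv2.inRange(cv2.cvtColor(p,cv2.COLOR_BGR2HSV),(0,0,150),(179,60,255))
    for c in cv2.findContours(m,0,2)[0]:
        if cv2.contourArea(c)>3000:
            rc=cv2.minAreaRect(ray('wrist',c[:,0],.01)[:,:2].astype(np.float32));print(c[:,0].mean(0).round(),np.round(rc[0],4),np.round(rc[1],4),round(rc[2],1),'F',np.array(rc[0])@FX,np.array(rc[0])@FY)
E
python3 -c "
from m import *
wrist('w1')"
```

```text
[308. 280.] [0.5308 0.0194] [0.0497 0.1999] 22.6 F 0.5279255229026079 -0.05815887238681316
```

View pics/w1.png

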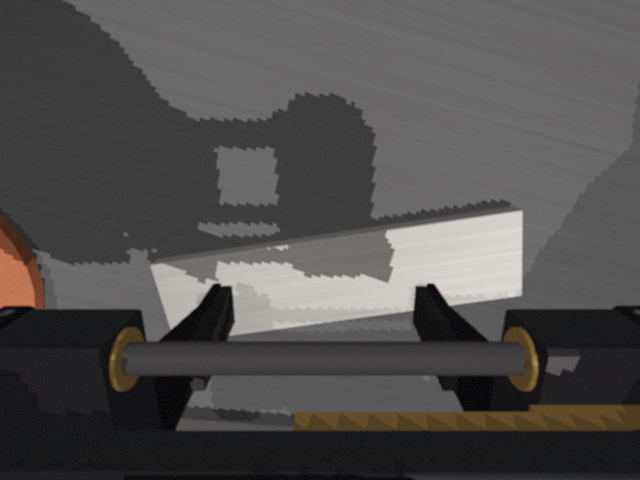

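The rail at (335,270) has not moved. Contact force is zero and the finger tips are over it. The open fingers' tips evidently swing up above the TCP height, so I'll lift, back off, close to half opening and probe the bench lightly for the true tip height.

```bash
python3 -c "
from h import *
a=np.radians(22.6);xr=np.array([np.cos(a),np.sin(a)]);go(np.array([.5305,.0192])-.062*xr,.03,22.6)"
python3 -m pendant '-0.1 0 0 0 0 0;-0.1 0 -0.1 -0.05 0 0;-0.1 0 -0.2 -0.1 0 0;-0.1 0 -0.23 -0.1 0 0' 0.1
python3 -c "
from h import *
a=np.radians(22.6);xr=np.array([np.cos(a),np.sin(a)]);go(np.array([.5305,.0192])-.062*xr,.005,22.6)"
```

```text
t 3.2 pos [0.5334 0.0116 0.0064] shift [-0.0945 -0.0061 -0.2489] turn [-1.035e-01  5.000e-04  1.000e-04] ydir [-0.237  0.972 -0.   ] F [0.5 0.6 0.3]
time: 3.6
ee_pos: [0.4742, -0.0033, 0.0312]
eef_rot: [-0.138, 0.694, 0.139, 0.693]
ft_force: [-0.5, -0.1, -0.9]
width: 0.063
t 3.6 pos [ 0.4742 -0.0033  0.0312] shift [ 0.1046 -0.0034 -0.0054] turn [-0.0005 -0.0007 -0.0005] ydir [-0.384  0.923  0.001] F [-0.5 -0.1 -0.9]
```

```bash
python3 -m pendant '0.06 0 0 0 0 0;0.1 0 0 0 0 0;0.108 0 0 0 0 0;0.112 0 0 0 0 0;0.112 0 0 0 0 0'
python3 -m pendant '0.004 0 0 0 0 0;0.008 0 0 0 0 0;0.008 0 0 0 0 0'
python3 -m pendant '0.004 0 0 0 0 0;0.008 0 0 0 0 0;0.008 0 0 0 0 0'
```

```text
time: 4.1
ee_pos: [0.4765, -0.0026, 0.0034]
eef_rot: [-0.138, 0.694, 0.138, 0.694]
ft_force: [0.2, -0.3, -0.9]
width: 0.0478
time: 4.4
ee_pos: [0.4763, -0.0026, 0.0014]
eef_rot: [-0.138, 0.693, 0.138, 0.694]
ft_force: [-0.1, 0.1, 0.4]
width: 0.048
time: 4.7
ee_pos: [0.4761, -0.0027, -0.0008]
eef_rot: [-0.138, 0.694, 0.138, 0.693]
ft_force: [-1.3, 0.1, -0.2]
width: 0.0479
```

```bash
python3 -m pendant '0.004 0 0 0 0 0;0.008 0 0 0 0 0;0.008 0 0 0 0 0'
python3 -m pendant '0.004 0 0 0 0 0;0.008 0 0 0 0 0;0.008 0 0 0 0 0'
```

```text
time: 5.0
ee_pos: [0.4761, -0.0027, -0.0028]
eef_rot: [-0.138, 0.694, 0.138, 0.693]
ft_force: [-0.3, 1.1, 0.9]
width: 0.0483
time: 5.3
ee_pos: [0.4761, -0.0026, -0.0048]
eef_rot: [-0.138, 0.694, 0.138, 0.693]
ft_force: [-0.3, -0.4, -0.2]
width: 0.048
```

```bash
python3 -m pendant '0.004 0 0 0 0 0;0.008 0 0 0 0 0;0.008 0 0 0 0 0'
python3 -m pendant '0.004 0 0 0 0 0;0.008 0 0 0 0 0;0.008 0 0 0 0 0'
```

```text
time: 5.6
ee_pos: [0.4761, -0.0026, -0.0068]
eef_rot: [-0.138, 0.694, 0.138, 0.693]
ft_force: [0.8, 0.6, -0.0]
width: 0.0479
time: 5.9
ee_pos: [0.4761, -0.0026, -0.0088]
eef_rot: [-0.138, 0.694, 0.138, 0.693]
ft_force: [0.1, 0.2, 0.3]
width: 0.0478
```

```bash
python3 -m pendant '0 0 0.05 0 0 0;0 0 0.08 0 0 0;0 0 0.1 0 0 0;0 0 0.12 0 0 0;0 -0.003 0.14 0.01 0 0;0 -0.006 0.16 0.02 0 0'
python3 -c "
from m import *
wrist('w2');go(.5825*FX+(-.06)*FY,-.009,8.37)"
```

```text
time: 6.5
ee_pos: [0.5141, 0.0113, -0.0087]
eef_rot: [-0.127, 0.696, 0.127, 0.696]
ft_force: [-1.0, -0.6, 0.7]
width: 0.0478
[324. 300.] [0.5252 0.0146] [0.0345 0.0584] 20.8 F 0.5216935480263084 -0.062112658851221206
[438. 297.] [0.4964 0.079 ] [0.033 0.064] 22.7 F 0.5026207533568143 0.005803484055399891
t 6.55 pos [ 0.5148  0.0116 -0.0086] shift [ 0.0018 -0.0474  0.2825] turn [0.1434 0.0004 0.    ] ydir [-0.353  0.935 -0.   ] F [0.  0.5 0.5]
```

View pics/w2.png

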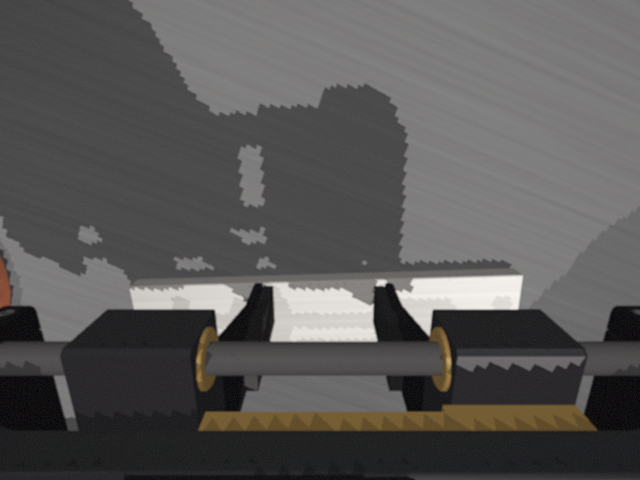

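```bash
python3 -c "
from m import *
# depth-based heights of rail & finger tips in w2
c=vision.get_calibration('wrist');K=c['camera_matrix'];Rm=cv2.Rodrigues(c['rvec'])[0];t=np.ravel(c['tvec'])
d=np.load('pics/w2.npy')
v,u=np.mgrid[0:480,0:640];P=(np.c_[u.ravel(),v.ravel(),np.ones(u.size)]@np.linalg.inv(K).T*d.reshape(-1,1)-t)@Rm;P=P.reshape(480,640,3)
print('cam',-Rm.T@t)
for uv in [(225,290),(215,310),(210,330),(225,300),(425,290),(435,310),(445,340),(320,265),(320,300),(320,330),(320,345),(320,200),(320,380)]: print(uv,P[uv[1],uv[0]].round(4))
"
```

```text
cam [ 0.43502088 -0.01852866  0.18372889]
(225, 290) [ 0.5311 -0.0361  0.0094]
(215, 310) [ 0.5428 -0.0376  0.0113]
(210, 330) [ 0.4904 -0.027   0.1042]
(225, 300) [ 0.5355 -0.0344  0.0111]
(425, 290) [0.4942 0.0592 0.0106]
(435, 310) [0.4688 0.0252 0.0973]
(445, 340) [0.4706 0.0251 0.1085]
(320, 265) [0.504  0.0057 0.0011]
(320, 300) [0.5185 0.0113 0.0105]
(320, 330) [0.5347 0.0174 0.011 ]
(320, 345) [ 0.4843 -0.0007  0.1051]
(320, 200) [ 0.4716 -0.0065  0.0007]
(320, 380) [5.721e-01 3.130e-02 5.000e-04]
```

```bash
python3 -c "
from m import *
c=vision.get_calibration('wrist');K=c['camera_matrix'];Rm=cv2.Rodrigues(c['rvec'])[0];t=np.ravel(c['tvec'])
d=np.load('pics/w2.npy')
v,u=np.mgrid[0:480,0:640];P=(np.c_[u.ravel(),v.ravel(),np.ones(u.size)]@np.linalg.inv(K).T*d.reshape(-1,1)-t)@Rm;P=P.reshape(480,640,3)
for v in range(280,400,12): print(v,P[v,264].round(4),P[v,256].round(4),P[v,384].round(4))
print(vision.get_calibration('scene')['tvec'])
s=r.read_state();print(s['ee_pos'],s['joint_positions'],s['width'])
shot('scene','s1');p=cv2.imread('pics/s1.png');cv2.imwrite('pics/s1c.png',cv2.resize(p[180:330,190:450],None,fx=3,fy=3,interpolation=2))
"
```

```text
280 [ 0.5194 -0.0191  0.0078] [ 0.5208 -0.023   0.008 ] [0.4968 0.0377 0.0099]
292 [ 0.5149 -0.0172  0.029 ] [ 0.5151 -0.0206  0.0311] [0.4957 0.0341 0.0285]
304 [ 0.5142 -0.0156  0.0407] [ 0.515  -0.0188  0.0415] [0.4962 0.0324 0.0403]
316 [ 0.5158 -0.014   0.0474] [ 0.5147 -0.0171  0.0511] [0.4972 0.0313 0.0496]
328 [ 0.5204 -0.0123  0.0485] [ 0.5147 -0.0157  0.0592] [0.5018 0.0331 0.0506]
340 [ 0.525  -0.0106  0.0497] [ 0.5142 -0.0144  0.0673] [0.5068 0.0352 0.0509]
352 [ 0.4897 -0.013   0.107 ] [ 0.49   -0.0148  0.1076] [0.4793 0.0137 0.1073]
364 [ 0.492  -0.0121  0.1082] [ 0.4918 -0.0139  0.1093] [0.4814 0.0143 0.109 ]
376 [ 5.808e-01 -3.000e-04  9.000e-04] [ 0.526  -0.01    0.0709] [0.5557 0.065  0.0012]
388 [0.5891 0.0023 0.0006] [ 0.5307 -0.0084  0.0712] [0.5635 0.0684 0.0012]
[-0.02367504 -0.35451345  1.5485977 ]
[ 0.51476668  0.01162956 -0.00860025] [-0.45846705  0.32057318  0.39533653  1.97473679 -0.15878774  0.87519261
  1.95283436] 0.04800319179453491
```

View pics/s1c.png

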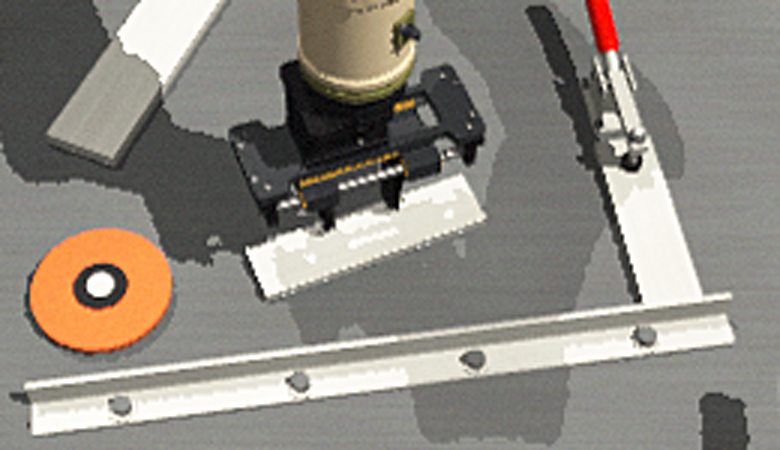

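```bash
python3 -c "
from m import *
c=vision.get_calibration('wrist');K=c['camera_matrix'];Rm=cv2.Rodrigues(c['rvec'])[0];t=np.ravel(c['tvec'])
s=r.read_state();T=R.from_quat(s['eef_rot'])
v,u=np.mgrid[0:480,0:640]
for f in ('w0','w1','w2'):
  d=np.load(f'pics/{f}.npy')
  P=((np.c_[u.ravel(),v.ravel(),np.ones(u.size)]@np.linalg.inv(K).T*d.reshape(-1,1)-t)@Rm-s['ee_pos'])
  P=T.inv().apply(P).reshape(480,640,3)   # tool frame (w0,w1: same cam-tool relation)
  for col in ((264,270,380,384) if f=='w2' else (220,228,418,428)):
    print(f,col,[(vv,*(P[vv,col]*1000).round(0)) for vv in range(280,300,2)])
"
```

```text
w0 220 [(280, np.float64(182.0), np.float64(-113.0), np.float64(82.0)), (282, np.float64(182.0), np.float64(-113.0), np.float64(85.0)), (284, np.float64(-31.0), np.float64(-49.0), np.float64(-11.0)), (286, np.float64(-33.0), np.float64(-48.0), np.float64(-11.0)), (288, np.float64(-33.0), np.float64(-48.0), np.float64(-10.0)), (290, np.float64(-35.0), np.float64(-48.0), np.float64(-10.0)), (292, np.float64(-37.0), np.float64(-47.0), np.float64(-10.0)), (294, np.float64(-39.0), np.float64(-47.0), np.float64(-10.0)), (296, np.float64(-41.0), np.float64(-46.0), np.float64(-10.0)), (298, np.float64(-43.0), np.float64(-46.0), np.float64(-10.0))]
w0 228 [(280, np.float64(183.0), np.float64(-104.0), np.float64(83.0)), (282, np.float64(182.0), np.float64(-104.0), np.float64(85.0)), (284, np.float64(192.0), np.float64(-107.0), np.float64(92.0)), (286, np.float64(-30.0), np.float64(-45.0), np.float64(-10.0)), (288, np.float64(-32.0), np.float64(-45.0), np.float64(-9.0)), (290, np.float64(-34.0), np.float64(-44.0), np.float64(-9.0)), (292, np.float64(-38.0), np.float64(-43.0), np.float64(-10.0))
[... 5859 characters left out ...]
), (298, np.float64(-44.0), np.float64(25.0), np.float64(-10.0))]
w2 384 [(280, np.float64(-18.0), np.float64(31.0), np.float64(-8.0)), (282, np.float64(-19.0), np.float64(31.0), np.float64(-7.0)), (284, np.float64(-20.0), np.float64(31.0), np.float64(-6.0)), (286, np.float64(-32.0), np.float64(28.0), np.float64(-11.0)), (288, np.float64(-33.0), np.float64(28.0), np.float64(-10.0)), (290, np.float64(-35.0), np.float64(28.0), np.float64(-10.0)), (292, np.float64(-37.0), np.float64(28.0), np.float64(-10.0)), (294, np.float64(-40.0), np.float64(27.0), np.float64(-10.0)), (296, np.float64(-42.0), np.float64(27.0), np.float64(-10.0)), (298, np.float64(-43.0), np.float64(27.0), np.float64(-10.0))]
```

In all three wrist pictures the finger tips sit about 30 mm short of the reported TCP, at every opening. The bench and rail heights from the same depth data come out right (0.001 and 0.010 m). So the true tip height is about ee_z + 0.030. I'll back off, descend accordingly and confirm with a light bench touch.

```bash
python3 -m pendant '0 0 -0.1 -0.02 0 0;0 0 -0.165 -0.02 0 0;0.03 0 -0.165 -0.02 0 0;0.05 0 -0.165 -0.02 0 0;0.05 0 -0.165 -0.02 0 0'
python3 -m pendant '0.006 0 0 0 0 0;0.012 0 0 0 0 0;0.012 0 0 0 0 0'
python3 -m pendant '0.004 0 0 0 0 0;0.008 0 0 0 0 0;0.008 0 0 0 0 0'
```

```text
time: 7.1
ee_pos: [0.4753, -0.003, -0.0219]
eef_rot: [-0.138, 0.694, 0.138, 0.693]
ft_force: [0.5, 0.0, 0.0]
width: 0.0476
time: 7.4
ee_pos: [0.4753, -0.0033, -0.0243]
eef_rot: [-0.138, 0.694, 0.138, 0.693]
ft_force: [-0.6, -0.6, -0.4]
width: 0.0475
time: 7.7
ee_pos: [0.4751, -0.0034, -0.0263]
eef_rot: [-0.138, 0.694, 0.138, 0.693]
ft_force: [0.2, -0.2, -0.7]
width: 0.0482
```

```bash
python3 -m pendant '0 0 0.05 0 0 0;0 0 0.08 0 0 0;0 0 0.1 0 0 0;0 0 0.12 0 0 0;0 -0.003 0.14 0.01 0 0;0 -0.006 0.16 0.02 0 0'
python3 -c "
from m import *
go(.5825*FX+(-.06)*FY,-.026,8.37)"
```

```text
time: 8.3
ee_pos: [0.5106, 0.0103, -0.0268]
eef_rot: [-0.127, 0.697, 0.128, 0.694]
ft_force: [-10.3, -2.0, 7.9]
width: 0.0478
t 8.3 pos [ 0.5106  0.0103 -0.0268] shift [-0.0047 -0.0488  0.2997] turn [ 0.1444 -0.0034 -0.0006] ydir [-0.355  0.935  0.001] F [-10.3  -2.    7.9]
```

```bash
python3 -m pendant '-0.005 -0.003 0.02 0.015 0 0;-0.005 -0.006 0.045 0.03 0 0;-0.005 -0.01 0.07 0.05 0 0;-0.005 -0.015 0.095 0.07 0 0;-0.005 -0.02 0.12 0.09 0 0;-0.005 -0.025 0.145 0.11 0 0;-0.005 -0.03 0.17 0.13 0 0;-0.005 -0.035 0.195 0.14 0 0'
python3 -c "
from m import *
go(.5825*FX+(-.06)*FY,-.026,8.37);wrist('w3')"
```

```text
time: 9.1
ee_pos: [0.5618, 0.0198, -0.025]
eef_rot: [-0.053, 0.705, 0.053, 0.705]
ft_force: [-2.9, -0.9, -1.2]
width: 0.048
t 9.1 pos [ 0.5618  0.0198 -0.025 ] shift [0.0042 0.0088 0.0952] turn [ 0.0034 -0.0001  0.    ] ydir [-0.151  0.989 -0.   ] F [-2.9 -0.9 -1.2]
[328. 394.] [0.611  0.0275] [0.023  0.0859] 8.8 F 0.6084633549930527 -0.061832311906479295
```

```bash
python3 -m pendant '0 0 0.02 0 0 0;0 0 0.04 0.003 0 0;0 0 0.055 0.003 0 0;0 0 0.07 0.003 0 0;0 0 0.08 0.003 0 0;0 0 0.085 0.003 0 0;0 0 0.09 0.003 0 0;0 0 0.09 0.003 0 0'
python3 -m pendant '0 0 0.008 0 0 0;0 0 0.014 0 0 0;0 0 0.014 0 0 0'
python3 -c "
from m import *
go(.5825*FX+(-.06)*FY,-.026,8.37)"
```

```text
time: 9.95
ee_pos: [0.5817, 0.0226, -0.0249]
eef_rot: [-0.052, 0.707, 0.052, 0.704]
ft_force: [-12.7, -1.2, 8.8]
width: 0.0477
time: 10.25
ee_pos: [0.5822, 0.0229, -0.0253]
eef_rot: [-0.052, 0.709, 0.053, 0.702]
ft_force: [-27.0, -1.5, 21.3]
width: 0.0479
t 10.25 pos [ 0.5822  0.0229 -0.0253] shift [0.0029 0.0086 0.0128] turn [ 0.0011 -0.0067 -0.0011] ydir [-0.147  0.989  0.002] F [-27.   -1.5  21.3]
```

The force rises against the fence, so the rail is seated there. I'll back off, rise, shut the fingers, turn 90° and look again.

```bash
python3 -m pendant '0 0 -0.05 0 0 0;0 0 -0.12 0 0 0;-0.15 0 -0.15 0 0 0;-0.3 0 -0.2 0 0 0;-0.3 -0.1 -0.2 0.1 0 0' 
python3 -m pendant '0 -0.2 -0.1 0.1 0 0;0 -0.4 -0.2 0.2 0 0;0 -0.6 -0.2 0.3 0 0;0 -0.7 -0.2 0.4 0 0;0 -0.8 -0.2 0.5 0 0;0 -0.8 -0.2 0.6 0 0;0 -0.8 -0.2 0.7 0 0;0 -0.8 -0.2 0.8 0 0' -1
python3 - <<'E'
from m import *
shot('top','top1');measure('top1')
go(.6125*FX-.20*FY,.06,98.4)
E
```

```text
time: 10.75
ee_pos: [0.5447, -0.0056, 0.0555]
eef_rot: [0.001, 0.704, 0.002, 0.71]
ft_force: [0.8, 0.3, 0.2]
width: 0.048
time: 11.55
ee_pos: [0.4922, -0.2093, 0.0509]
eef_rot: [0.402, 0.581, -0.401, 0.583]
ft_force: [0.2, 0.5, 0.1]
width: 0.0011
[498. 468.] 1538.0 [-0.2182 -0.4526] [0.0245 0.7443] 4.55
[[-0.2599000036716461, -0.08259999752044678], [-0.20090000331401825, -0.8245000243186951], [-0.17649999260902405, -0.8226000070571899], [-0.23549999296665192, -0.08060000091791153]]
[478. 446.] 1766.0 [-0.1483 -0.4453] [0.0239 0.7461] 4.58
[[-0.1899999976158142, -0.07440000027418137], [-0.13040000200271606, -0.8180999755859375], [-0.10660000145435333, -0.8162000179290771], [-0.16619999706745148, -0.07249999791383743]]
[359. 377.] 167.5 [ 0.0684 -0.0953] [0.0657 0.0422] 2.17
[[0.03480000048875809, -0.07540000230073929], [0.036400001496076584, -0.11760000139474869], [0.10199999809265137, -0.11509999632835388], [0.10040000081062317, -0.07289999723434448]]
[275. 384.] 404.0 [0.0465 0.158 ] [0.0404 0.1527] 67.54
[[-0.03180000185966492, 0.16850000619888306], [0.10930000245571136, 0.11020000
[... 2761 characters left out ...]
1.0140000581741333], [1.1471999883651733, -0.7110000252723694], [0.9789999723434448, -0.707099974155426]]
[222.   7.] 206.5 [1.2441 0.3178] [0.0844 0.051 ] 88.6
[[1.2175999879837036, 0.27630001306533813], [1.2684999704360962, 0.2750000059604645], [1.2705999612808228, 0.3594000041484833], [1.219599962234497, 0.36059999465942383]]
[265.  47.] 30463.5 [1.118  0.1772] [0.3301 1.7313] 0.06
[[0.9520000219345093, 1.0427000522613525], [0.9538999795913696, -0.6887000203132629], [1.284000039100647, -0.6883000135421753], [1.282099962234497, 1.0429999828338623]]
t 11.6 pos [ 0.4923 -0.209   0.0508] shift [-0.0355  0.675  -0.1786] turn [ 0.1382  0.0009 -0.0016] ydir [0.938 0.347 0.002] F [-0.6  0.4 -0.3]
```

```bash
python3 -m pendant '0 0.15 -0.05 0.07 0 0;0 0.35 -0.1 0.138 0 0;0 0.5 -0.15 0.138 0 0;0 0.65 -0.18 0.138 0 0;0 0.69 -0.2 0.138 0 0;0 0.69 -0.21 0.138 0 0;0 0.69 -0.21 0.138 0 0'
python3 - <<'E'
from m import *
go(.6165*FX-.192*FY,-.025,98.4)
s=r.read_state();print(s['ee_pos'][:2]@FX,s['ee_pos'][:2]@FY,s['joint_positions'].round(2),s['width'])
E
```

```text
time: 12.3
ee_pos: [0.6323, -0.0981, 0.0503]
eef_rot: [0.458, 0.539, -0.458, 0.539]
ft_force: [-0.7, -0.4, 0.3]
width: 0.0003
t 12.3 pos [ 0.6323 -0.0981  0.0503] shift [0.301  0.0205 0.0114] turn [ 0.011   0.0003 -0.    ] ydir [0.987 0.162 0.   ] F [-0.7 -0.4  0.3]
0.6112777712384424 -0.1891811771969057 [-0.47  0.57  0.75  1.61 -0.42  1.12  0.55] 0.000281269281837829
```

```bash
python3 -m pendant '0.15 0.02 0.01 0.011 0 0;0.22 0.02 0.01 0.011 0 0;0.28 0.02 0.01 0.011 0 0;0.3 0.02 0.01 0.011 0 0;0.3 0.02 0.01 0.011 0 0'
python3 -c "
from m import *
go(.6165*FX-.056*FY,-.025,98.4);wrist('w4')"
```

```text
time: 12.8
ee_pos: [0.6378, -0.0991, -0.0251]
eef_rot: [0.462, 0.535, -0.462, 0.535]
ft_force: [0.2, 0.7, 0.6]
width: 0.0001
t 12.8 pos [ 0.6378 -0.0991 -0.0251] shift [-4.000e-04 -3.000e-04 -5.399e-01] turn [-0.0005 -0.0001  0.0005] ydir [ 0.989  0.145 -0.001] F [0.2 0.7 0.6]
[423. 163.] [ 0.6676 -0.0307] [0.025  0.1263] 8.2 F 0.6560168359600007 -0.1276872266598046
[323. 193.] [ 0.6222 -0.0228] [0.0439 0.0973] 8.2 F 0.6122460997976362 -0.11319801457449793
```

View pics/w4.png

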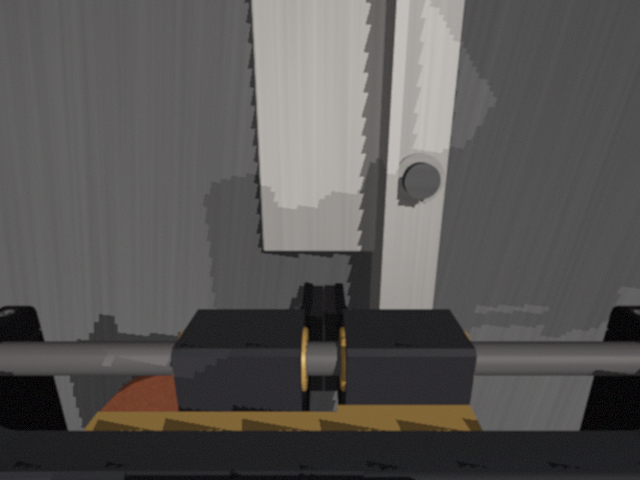

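The fingers (325,290) are lined up with the rail's end face at (315,250), and the fence is at (410,180). Pushing along the fence now.

```bash
python3 -m pendant '0 0 -0.04 0 0 0;0 0 -0.07 0 0 0;0 0 -0.09 0 0 0;0 0 -0.12 0 0 0;0 0 -0.15 0 0 0;0 0 -0.18 0 0 0;0 0 -0.21 0 0 0;0 0 -0.24 0 0 0'
python3 -m pendant '0 0 -0.03 0 0 0;0 0 -0.06 0 0 0;0 0 -0.09 0 0 0;0 0 -0.12 0 0 0;0 0 -0.15 0 0 0;0 0 -0.18 0 0 0;0 0 -0.21 0 0 0'
python3 -c "
from m import *
go(.6165*FX-.056*FY,-.025,98.4);wrist('w5')"
```

```text
time: 13.65
ee_pos: [0.6301, -0.0405, -0.0241]
eef_rot: [0.462, 0.534, -0.462, 0.536]
ft_force: [0.8, -6.3, 2.3]
width: 0.0009
time: 14.35
ee_pos: [0.6225, 0.0113, -0.0241]
eef_rot: [0.462, 0.534, -0.463, 0.536]
ft_force: [1.4, -6.7, 1.1]
width: 0.0003
t 14.35 pos [ 0.6225  0.0113 -0.0241] shift [ 0.0036 -0.0041 -0.094 ] turn [-0.0009  0.0014 -0.001 ] ydir [0.989 0.145 0.001] F [ 1.4 -6.7  1.1]
[411. 243.] [0.651  0.0816] [0.0248 0.1264] 8.3 F 0.6558770531013608 -0.014158595608174805
[321. 209.] [0.6062 0.0809] [0.0455 0.1145] 8.7 F 0.6115498535990714 -0.008269854843616484
```

```bash
python3 -m pendant '0 0 -0.02 0 0 0;0 0 -0.04 0 0 0;0 0 -0.06 0 0 0;0 0 -0.075 0 0 0;0 0 -0.085 0 0 0;0 0 -0.09 0 0 0;0 0 -0.09 0 0 0'
python3 -m pendant '0 0 -0.006 0 0 0;0 0 -0.012 0 0 0;0 0 -0.012 0 0 0'
python3 -c "
from m import *
go(.6165*FX-.056*FY,-.025,98.4)"
```

```text
time: 15.1
ee_pos: [0.6192, 0.0334, -0.0242]
eef_rot: [0.462, 0.534, -0.462, 0.536]
ft_force: [0.4, -6.4, 2.0]
width: 0.0009
time: 15.4
ee_pos: [0.6191, 0.0336, -0.0241]
eef_rot: [0.462, 0.533, -0.464, 0.536]
ft_force: [2.9, -12.1, 0.8]
width: 0.0004
t 15.4 pos [ 0.6191  0.0336 -0.0241] shift [ 0.0037 -0.0037 -0.0038] turn [-0.0021  0.0032 -0.0012] ydir [0.99  0.143 0.002] F [  2.9 -12.1   0.8]
```

```bash
python3 -m pendant '0 0 -0.008 0 0 0;0 0 -0.016 0 0 0;0 0 -0.016 0 0 0'
python3 -m pendant '0 0 0.06 0 0 0;0 0 0.12 0 0 0;-0.2 0 0.16 0 0 0;-0.35 -0.2 0.16 -0.1 0 0;-0.35 -0.4 0.1 -0.2 0 0;-0.35 -0.6 0 -0.3 0 0;-0.35 -0.7 -0.1 -0.4 0 0;-0.35 -0.7 -0.1 -0.5 0 0' 0.1
python3 - <<'E'
from m import *
shot('top','top2');measure('top2')
p=cv2.imread('pics/top2.png')[160:280,215:375];cv2.imwrite('pics/top2c.png',cv2.resize(p,None,fx=5,fy=5,interpolation=2))
p,_=shot('scene','s2');cv2.imwrite('pics/s2c.png',cv2.resize(p[200:330,250:450],None,fx=4,fy=4,interpolation=2))
go(.55*FX+.055*FY,.03,8.4)
E
```

```text
time: 15.7
ee_pos: [0.6187, 0.0339, -0.024]
eef_rot: [0.462, 0.531, -0.465, 0.537]
ft_force: [2.8, -21.2, -0.7]
width: 0.0008
time: 16.5
ee_pos: [0.4359, 0.0441, 0.0623]
eef_rot: [0.232, 0.67, -0.229, 0.667]
ft_force: [0.6, -0.3, -0.0]
width: 0.0471
[496. 469.] 1442.5 [-0.2168 -0.4682] [0.0242 0.7103] 4.55
[[-0.25699999928474426, -0.11509999632835388], [-0.20069999992847443, -0.823199987411499], [-0.17659999430179596, -0.8212000131607056], [-0.2328999936580658, -0.11320000141859055]]
[296. 464.] 177.0 [-0.1983  0.0932] [0.0816 0.0382] 4.84
[[-0.24060000479221344, 0.1088000014424324], [-0.23729999363422394, 0.07069999724626541], [-0.15600000321865082, 0.07760000228881836], [-0.15919999778270721, 0.11569999903440475]]
[402. 454.] 470.5 [-0.1664 -0.2194] [0.0236 0.2333] 4.39
[[-0.18709999322891235, -0.10400000214576721], [-0.16930000483989716, -0.33660000562667847], [-0.14569999277591705, -0.33480000495910645], [-0.16359999775886536, -0.10220000147819519]]
[552. 440.] 629.5 [-0.1294 -0.6804] [0.023  0.2744] 4.53
[[-0.1518000066280365, -0.5446000099182129], [-0.13009999692440033, -0.8180
[... 3467 characters left out ...]
56948853, 0.125], [1.2676000595092773, 0.23589999973773956], [1.128999948501587, 0.23909999430179596]]
[224.   6.] 152.5 [1.2457 0.3133] [0.0749 0.0476] 88.6
[[1.2209999561309814, 0.27639999985694885], [1.2684999704360962, 0.275299996137619], [1.270400047302246, 0.35010001063346863], [1.2228000164031982, 0.3513000011444092]]
[249.  52.] 26495.0 [1.1187 0.2592] [0.3297 1.5673] 0.14
[[0.9519000053405762, 1.0425000190734863], [0.9557999968528748, -0.5248000025749207], [1.2855000495910645, -0.5239999890327454], [1.281599998474121, 1.0433000326156616]]
t 16.6 pos [0.4401 0.0425 0.0632] shift [0.1341 0.5267 0.0725] turn [-5.442e-01 -2.000e-04 -2.300e-03] ydir [0.621 0.784 0.003] F [ 0.2 -0.3  0.6]
```

View pics/s2c.png

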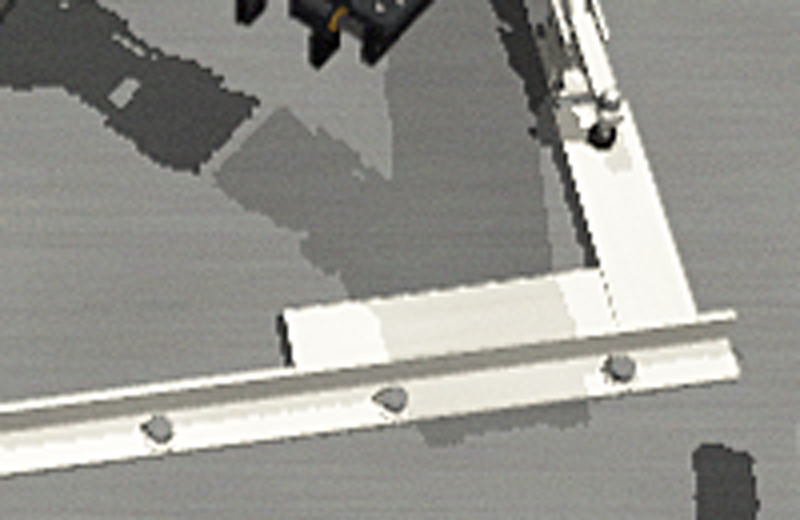

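The scene crop shows the rail, from (290,340) to (610,300), butted to the stile with only a hairline at the joint and lying along the fence. I'll now press the side once more against the fence.

```bash
python3 -m pendant '0 0.1 0.01 -0.1 0 0;0 0.2 0.03 -0.2 0 0;0 0.3 0.05 -0.3 0 0;0 0.4 0.06 -0.4 0 0;0 0.5 0.07 -0.5 0 0;0 0.52 0.07 -0.544 0 0;0 0.52 0.07 -0.544 0 0'
python3 - <<'E'
from m import *
go(.555*FX+.0535*FY,-.025,8.4)
E
```

```text
time: 17.3
ee_pos: [0.537, 0.1315, 0.062]
eef_rot: [-0.049, 0.705, 0.048, 0.705]
ft_force: [0.1, -0.3, -0.1]
width: 0.0478
t 17.3 pos [0.537  0.1315 0.062 ] shift [0.348  0.0071 0.0182] turn [-0.0056 -0.0002  0.0007] ydir [-0.138  0.99  -0.001] F [ 0.1 -0.3 -0.1]
```

```bash
python3 -m pendant '0.15 0.007 0.01 -0.0056 0 0;0.28 0.007 0.01 -0.0056 0 0;0.33 0.007 0.01 -0.0056 0 0;0.346 0.007 0.01 -0.0056 0 0;0.346 0.007 0.05 -0.0056 0 0;0.346 0.007 0.09 -0.0056 0 0;0.346 0.007 0.115 -0.0056 0 0;0.346 0.007 0.125 -0.0056 0 0'
python3 -m pendant '0 0 0.005 0 0 0;0 0 0.01 0 0 0;0 0 0.01 0 0 0'
python3 -c "
from m import *
go(.583*FX+.0535*FY,-.025,8.4)"
```

```text
time: 18.1
ee_pos: [0.5654, 0.1378, -0.0232]
eef_rot: [-0.053, 0.707, 0.053, 0.704]
ft_force: [-18.1, -2.3, 12.7]
width: 0.0475
time: 18.4
ee_pos: [0.5657, 0.138, -0.0236]
eef_rot: [-0.052, 0.708, 0.053, 0.702]
ft_force: [-18.6, -2.1, 15.2]
width: 0.0475
t 18.4 pos [ 0.5657  0.138  -0.0236] shift [ 0.0056 -0.0026  0.013 ] turn [ 0.0017 -0.005  -0.0009] ydir [-0.149  0.989  0.001] F [-18.6  -2.1  15.2]
```

```bash
python3 -m pendant '0 0 -0.05 0 0 0;0 0 -0.1 0 0 0;-0.15 0 -0.12 0 0 0;-0.3 -0.1 -0.15 0 0 0;-0.4 -0.3 -0.2 0 0 0;-0.4 -0.5 -0.3 0 0 0;-0.4 -0.7 -0.4 0 0 0;-0.4 -0.85 -0.45 0 0 0'
python3 - <<'E'
from m import *
p,_=shot('top','top3');a=cv2.resize(p[165:255,220:320],None,fx=6,fy=6,interpolation=2)
cv2.imwrite('pics/top3c.png',a)
m=cv2.inRange(cv2.cvtColor(p,cv2.COLOR_BGR2HSV),(0,0,150),(179,60,255))
for f in ('top0','top3'):
    h=cv2.cvtColor(cv2.imread(f'pics/{f}.png'),cv2.COLOR_BGR2HSV);o=cv2.inRange(h,(5,130,150),(16,255,255))[150:240,350:430];print(f,np.argwhere(o).mean(0))
E
```

```text
time: 19.2
ee_pos: [0.4912, -0.0831, 0.0775]
eef_rot: [-0.052, 0.704, 0.053, 0.706]
ft_force: [1.4, 0.1, 0.1]
width: 0.048
top0 [55.28901734 37.84508671]
top3 [52.344294   43.88974855]
```

View pics/top3c.png

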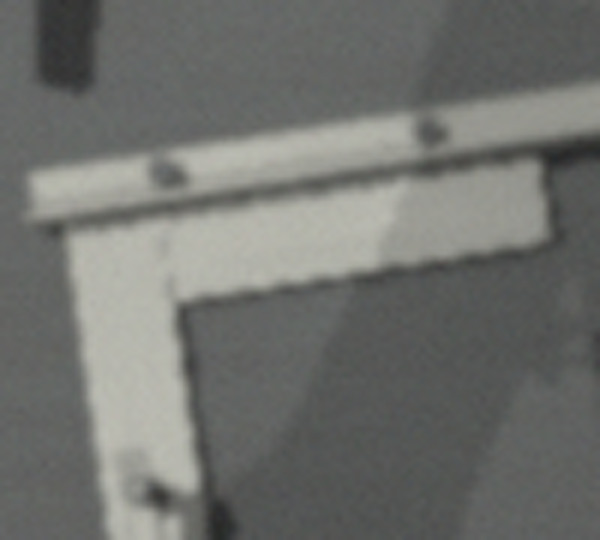

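The top crop shows the rail along the fence and stile with no open gap, only a faint joint line at (168,250). The side press may have eased the end joint slightly, so I'll give the end one last light press.

```bash
python3 -m pendant '0 0 0 0.1 0 0;0 0 0.05 0.2 0 0;0 -0.02 0.1 0.3 0 0;0 -0.02 0.15 0.4 0 0;0 -0.02 0.2 0.5 0 0;0 -0.02 0.25 0.6 0 0;0 -0.02 0.3 0.7 0 0;0 -0.02 0.3 0.8 0 0' -1
python3 -c "
from m import *
go(.6165*FX-.078*FY,.04,98.4)"
```

```text
time: 20.05
ee_pos: [0.5683, -0.0744, 0.077]
eef_rot: [0.356, 0.61, -0.356, 0.612]
ft_force: [-1.2, 0.6, -0.5]
width: 0.0013
t 20.05 pos [ 0.5683 -0.0744  0.077 ] shift [ 0.1484  0.3558 -0.199 ] turn [ 0.2457  0.0008 -0.0013] ydir [0.87  0.493 0.002] F [-1.2  0.6 -0.5]
```

```bash
python3 -m pendant '0 0.15 -0.1 0.1 0 0;0 0.3 -0.15 0.2 0 0;0.1 0.356 -0.199 0.2457 0 0;0.148 0.356 -0.199 0.2457 0 0;0.148 0.356 -0.199 0.2457 0 0'
python3 -c "
from m import *
go(.6165*FX-.076*FY,-.025,98.4)"
```

```text
time: 20.55
ee_pos: [0.6175, 0.0122, 0.0378]
eef_rot: [0.459, 0.537, -0.461, 0.537]
ft_force: [-1.1, 0.1, 0.1]
width: 0.0006
t 20.55 pos [0.6175 0.0122 0.0378] shift [ 0.2511  0.0159 -0.0076] turn [0.0048 0.0005 0.0017] ydir [ 0.988  0.153 -0.003] F [-1.1  0.1  0.1]
```

```bash
python3 -m pendant '0.1 0.016 0 0.005 0 0;0.2 0.016 0 0.005 0 0;0.24 0.016 0 0.005 0 0;0.248 0.016 0 0.005 0 0;0.248 0.016 -0.04 0.005 0 0;0.248 0.016 -0.07 0.005 0 0;0.248 0.016 -0.085 0.005 0 0;0.248 0.016 -0.095 0.005 0 0'
python3 -m pendant '0 0 -0.004 0 0 0;0 0 -0.008 0 0 0;0 0 -0.008 0 0 0'
```

```text
time: 21.35
ee_pos: [0.6199, 0.0343, -0.0216]
eef_rot: [0.463, 0.533, -0.463, 0.536]
ft_force: [3.6, -11.5, 0.4]
width: 0.0006
time: 21.65
ee_pos: [0.6197, 0.0343, -0.0216]
eef_rot: [0.463, 0.532, -0.464, 0.536]
ft_force: [3.3, -11.5, -0.3]
width: 0.0003
```

Contact at the same place as before, with 11.5 N and no movement. I'll retreat to the right, then up and back over the robot side, and take the final checks.

```bash
python3 -m pendant '0 0 0.05 0 0 0;0 0 0.1 0 0 0;-0.2 0 0.1 0 0 0;-0.4 -0.1 0.1 0 0 0;-0.5 -0.3 0.1 0 0 0;-0.6 -0.5 0.1 0 0 0;-0.6 -0.7 0.1 0 0 0;-0.6 -0.8 0.1 0 0 0'
python3 - <<'E'
from m import *
p,_=shot('top','top4');q,_=shot('scene','s4')
a=cv2.resize(q[215:325,180:450],None,fx=2.9,fy=2.9,interpolation=2);b=cv2.resize(p[165:235,220:415],(a.shape[1],280),interpolation=2)
cv2.imwrite('pics/fin.png',np.vstack([a,b])[:600,:800])
for f in ('scene0','s4'):
    h=cv2.cvtColor(cv2.imread(f'pics/{f}.png'),cv2.COLOR_BGR2HSV);o=cv2.inRange(h,(5,130,150),(16,255,255))[230:320,180:270];print(f,np.argwhere(o).mean(0),o.sum()/255)
print(r.read_state()['ft_force'])
E
```

```text
time: 22.45
ee_pos: [0.453, -0.0103, 0.1285]
eef_rot: [0.463, 0.536, -0.465, 0.532]
ft_force: [-1.7, -0.2, 1.7]
width: 0.0003
scene0 [46.60474006 43.28899083] 1308.0
s4 [46.65378671 43.19088099] 1294.0
[0.58331173 0.44474146 0.43971981]
```

View pics/fin.png

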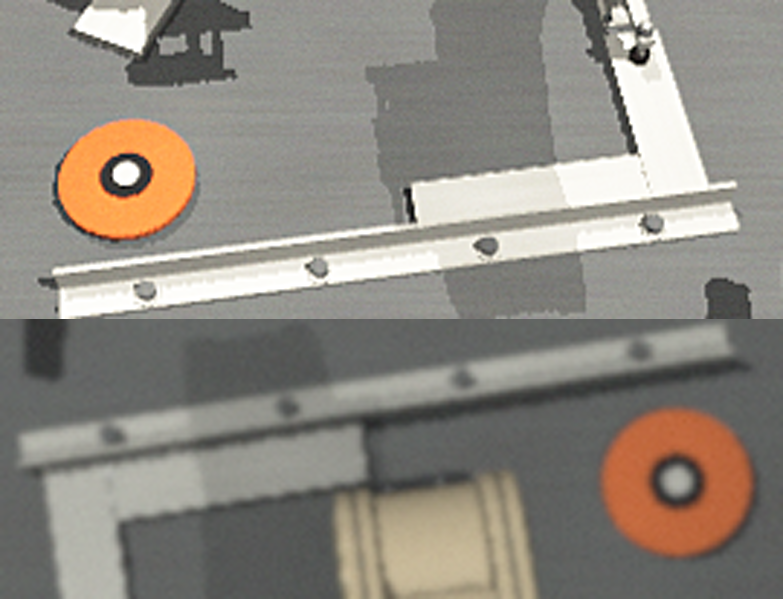

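The rail is butted at the stile and lies along the fence. The disc is unmoved and the hand is clear.

```bash
python3 -c "
from bench import close_job
print(close_job())"
```

```text
the job is handed in; nothing more can be done
None
```

The rail is pushed flush along the fence with its end butted against the stile, and I handed the job in at about 22.5 s of the 48 s allowed.

**What I did**
- I pushed the rail's near side with two fingers, turning it square, until it seated on the fence.
- I then slid it along the fence by its end with the fingers shut until it met the stile.
- One more press on the side and one on the end finished it. The peaks I read were 27 N sideways (with 21 N up) at the fence, 21 N at the stile and 11.5 N on the last end press. The hand then backed off clear.

**What the last checks showed**
- **Fit:** the final top and scene views show no open gap at either contact, only a faint joint line. The second presses stopped within about 1 mm of where the first ones had. The upright of the fence partly hides the foot of that joint in the scene view, so the fence fit rests on the top view and the push forces.
- **Bystanders:** the flap disc is where it was to within 0.1 pixel in the scene view. One earlier top-view disc reading had shifted by several pixels, most likely because the arm was covering part of it. The offcut read the same to within 0.2 mm in the later top views. I did not re-measure the hammer, but the hand never went near it at bench height.

**What disagreed:** the real fingertips sit about 30 mm short of the reported TCP. My first two pushes therefore passed above the rail without touching it. I found this from the wrist camera's depth picture and corrected the height for the later pushes.

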